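# Open the bench clamp and free the glued planter

## Robot

A 7-joint arm with a two-finger parallel gripper is mounted at the origin on the work surface; the furniture and walls round the work are solid. World frame = base frame: x ahead of the robot, y to its left, z up, the work surface at z = 0. Lengths are in m, angles in rad, forces in N, time in s.
With the tool pointing down it reaches from about 0.4 to 0.85 m from the base axis. Payload 10.4 kg.
Tool frame: the origin (TCP) lies at the very end of the fingers, on their centre line; the grasp point (between the pads) lies 19 mm behind it (bot.pinch_z is the distance from the TCP to the grasp point, in m); z points along the fingers, y is the line along which they close (so a half turn about z gives the same grasp; the last joint's range is limited). The gripper opens to 87 mm and grips with 3 to 60 N. Pads are 19 mm wide; open, the fingers measure 117 mm over their backs; the gripper's body (75 mm by 190 mm) begins 51 mm behind the grasp point.
Start: joints at [-1.36, 0.332, -0.065, 1.46, 0.022, 1.35, -0.088], TCP at [0.145, 0.608, 0.223] pointing down, gripper open.
Joint ranges: [-2.6, 2.6], [-0.5, 2.12], [-1.47, 1.34], [0.16, 2.42], [-1.27, 4.41], [0.06, 2.06], [-2.6, 2.6]. Speed limits (rad/s): [2.22, 2.22, 2.79, 2.79, 3.14, 3.14, 3.14].

## Interface

Orientations are given as a unit quaternion [w, x, y, z].
In Python, from workcell import bot, camera, camera_params gives the robot as it stands.
- The arm moves only by the tool servo_tool, never from a script. Its arguments are lists of equal length, an entry for each row: "grip": the closure, from 0 (fully open) to 1 (shut); "offset": the shift along the tool's x, y, z scaled (see below), a list of three; "dr": the turn, a rotation vector about the tool's x, y, z scaled (see below), a list of three. A call has 1 to 5 rows; each row is the pose to reach, as a shift and turn from the pose commanded when the call began, along the tool's axes at that moment, turning the shorter way round; what a row does not reach only later rows make up. The controller multiplies each number of a shift by 10 cm and each number of a turn by 180 degrees. A row lasts 1/8 s, in which the tool goes at most 62.5 mm and 10.7 degrees, less where a joint would pass 70% of its speed; a pose out of reach is approached as far as the arm can. A call with a number of a shift or a turn outside -1 to 1 is refused whole. A call with a gripper value outside its range is refused whole. The fingers move at their own pace and stop on an object; "squeeze" is the grip in N (left out, the last holds). Time passes only in rows, so rows that repeat a pose let the fingers close. It gives the time, the measured TCP pose, the force and the opening at its end, in the units of the state.
- bot.get_obs(): the state, without advancing time (a new reading comes with each control period).
- camera(name): name is "side" or "top"; returns the picture (420x560x3 uint8, red, green, blue); there is no depth.
- camera_params(name): a dict with "mtx" (3x3 intrinsics, pixels), "dist" ([k1, k2, p1, p2, k3] as OpenCV has them; the pictures are not rectified), "R" (3x3) and "t" (3): a world point X has camera coordinates R X + t. Camera axes: x right, y down, z forward; pixel columns grow to the right and rows downward; lengths in m; the calibration is good to about 2 mm. A picture is of the moment at which its call begins. camera_params takes no time and is no camera call.
- bot.close_job(): hands the job in, once; it reports no verdict.
The state is a dict: "clock": time; "joint_pos": joint angles; "dq": joint speeds; "tau": joint torques, N m; "tcp_pos": TCP position; "tool_rot": TCP orientation; "wrist_force": force on the tool from outside, world axes, zero at the start; "ft_torque": the same for the moment, N m; "grip_width": finger opening in m.
Only numpy, scipy, OpenCV 4.12 (cv2) and the standard library are available. Lean on these libraries where they do the work, as an engineer would, in place of code of your own. Each camera call takes 0.05 s, during which the arm holds its last target. There are 200 camera calls.

## Task

The glue on the little wooden planter has set, so open the bench clamp that holds it: with the fingertips press the sprung release button on the sliding jaw and, keeping it down, push the jaw fully back to its end stop, then let the button spring up. Then push the planter along the runners off the fixed jaw, so that it stands square and free between the two jaws with about 2 cm or more of air at either end. Do not lift or tip the planter, and leave the pots, glue bottle and ribbon round the clamp where they are.

Things in the scene. Friction and masses are not known exactly. Their poses are not given: they have to be found in the camera images.
- clamp: Bench clamp fixed to the table: plywood board 400 x 116 mm with two beech runners (top 30 mm above the table) and a toothed rack between them. Origin: centre of its underside. x runs along the bar from the fixed jaw (grey, at the -x end, top 85 mm up) to the end stop (low grey block), the way the sliding jaw opens, roughly to the robot's right; y across, z up.
- jaw (a joint): How far the sliding jaw is pushed back, m along the clamp's x: 0 = clamped on the planter, 0.088 = fully back at the end stop. A pawl lets it move towards the planter, but back only while the release is held down; it then slides with about 3 N. Its front plate is 96 mm wide, top 85 mm above the table, its back face 74 mm before the push plate's face.
- release (a joint): How far the release button is pressed down, in m: 0 = up (pawl in the rack), 0.012 = fully down against its stop. The pawl is clear of the teeth from about 0.006. Spring: 2.5 N at the start of travel, 6.5 N at the bottom. It springs up when let go.
- release_top (a point): Centre of the top of the release button: a level ribbed aluminium plate, 34 mm along the bar x 40 mm across, 85 mm above the table when up; it goes straight down and travels with the jaw.
- push_face (a point): On the push plate of the sliding jaw, the grey upright right behind the button (50 mm wide across the bar, 14 mm thick, top 115 mm above the table): middle of its face towards the planter, 98 mm above the table. This face is 21 mm further along the clamp's +x than the button's centre; push it along +x.
- planter: Loose open-topped wooden box, 130 mm long (its x, along the bar) x 100 mm wide x 60 mm high, walls 8 mm, floor 6 mm, 0.4 kg. Origin: centre of its underside; it lies on the runners, 30 mm above the table, clamped end to end, its x the same way as the clamp's x.
- planter_heel (a point): Middle of the outside of the planter's end board that stands against the fixed jaw (the -x end), 30 mm above its underside.
- planter_toe (a point): Middle of the outside of the planter's other end board (the +x end, towards the sliding jaw), 30 mm above its underside.
- fixed_jaw_face (a point): Middle of the cork face of the fixed jaw, 60 mm above the table.
- pad_face (a point): Middle of the cork face of the sprung pad on the sliding jaw, 60 mm above the table; it moves with the jaw.
- glue: Glue bottle, brown with black dropper top, 33 mm wide, 102 mm high, standing behind the clamp (far side from the robot). Origin: centre of its underside. Leave it alone.
- ribbon: Spool of gold ribbon lying flat, 68 x 60 x 22 mm, behind the clamp (far side from the robot), right of the glue. Origin: middle of its underside. Leave it alone.
- pot_big: Clay pot, 64 mm wide, 50 mm high, standing behind the clamp (far side from the robot). Origin: centre of its underside. Leave it alone.
- pot_small: Clay pot, 49 mm wide, 38 mm high, behind the clamp, right of the bigger pot. Origin: centre of its underside. Leave it alone.
Things that resemble listed ones, but are neither listed nor needed, are in the scene too. Of the things that look like the planter, the larger one is meant.

How it is judged:
On the way, in this order (a step that is already met when the one before it is completed fails the run):
1. the release is pressed while the jaw is still at the planter (value of joint release above 0.005 m and value of joint jaw below 0.02 m), for 0.1 s.
2. the jaw is fully back and the release has sprung up, the planter still at the fixed jaw (value of joint jaw above 0.083 m and value of joint release below 0.004 m and x of planter_heel in the frame of fixed_jaw_face below 0.012 m), for 0.1 s.
3. the planter is off the fixed jaw (x of planter_heel in the frame of fixed_jaw_face above 0.012 m), for 0.1 s.
At the end, for the whole second after the job is handed in: The sliding jaw is within 5 mm of its end stop with the release up (within 4 mm); the planter lies flat and still on the runners, within 25 mm of the middle of the clamp and square to it within 8 degrees, with more than 12 mm between it and each jaw (value of joint jaw above 0.083 m and value of joint release below 0.004 m and x of planter_heel in the frame of fixed_jaw_face above 0.012 m and x of planter_toe in the frame of pad_face below -0.012 m and angle between the x axis of planter and the x axis of clamp, either way round below 0.15 rad and y of planter in the frame of clamp between -0.025 and 0.025 m and height (world z) of planter between 0.026 and 0.034 m and angle between planter's own z axis and vertical below 0.06 rad and linear speed of planter below 0.01 m/s); the robot touches nothing.
It fails at once if the planter is lifted off the runners or tipped (height (world z) of planter above 0.042 m or angle between planter's own z axis and vertical above 0.2 rad).
It fails at once if the glue bottle, the ribbon or a pot is moved (distance of any of glue, ribbon, pot_big, pot_small from where it was at the start of the episode above 0.02 m).
It also fails if it takes over 43 s, if anything falls off the work surface, if the arm or the gripper's body presses on something with over 40 N, if the wrist force passes 120 N, or if a joint passes its speed limit or range.

## Working session

There is one attempt and no reset: what is moved stays moved. The work goes in short steps, Python scripts to look and compute and a tool call to move; the robot and the scene stay as the last step left them, time stands still between calls to the robot, and variables do not carry over. Pictures are saved under pics/ and viewed, on a budget of 10 in all, crops included, one or two more only if the job needs it, and the job is handed in when it is done.

Besides the shell and the picture viewer there is one more tool, called after "Request:" as name(argument=value, ...) on one line, values as JSON. servo_tool: Moves the arm, as the interface text tells. Shifts and turns lie within -1 to 1; 1 stands for 10 cm of shift or 180 degrees of turn. Its arguments: {"type":"object","properties":{"grip":{"type":"array"},"offset":{"type":"array"},"dr":{"type":"array"},"squeeze":{"type":"number"}},"required":["grip","offset","dr"]}

```bash
mkdir -p pics
python3 - <<'E'
from workcell import bot,camera,camera_params
import cv2,numpy as np
for n in("side","top"):
    cv2.imwrite(f"pics/{n}0.png",camera(n)[:,:,::-1])
    p=camera_params(n);print(n,np.round(p["mtx"],1).tolist(),np.round(p["dist"],3),np.round(p["R"],3).tolist(),np.round(p["t"],3), np.round(-np.array(p["R"]).T@p["t"],3))
o=bot.get_obs();print({k:np.round(v,3).tolist() for k,v in o.items()})
E
```

```text
side [[509.7, 0.0, 279.0], [0.0, 509.7, 208.3], [0.0, 0.0, 1.0]] [-0.176  0.     0.     0.     0.   ] [[-1.0, -0.013, -0.005], [-0.002, 0.514, -0.858], [0.014, -0.858, -0.514]] [0.545 0.107 0.941] [0.532 0.759 0.578]
top [[459.0, 0.0, 277.5], [0.0, 459.0, 205.1], [0.0, 0.0, 1.0]] [-0.095  0.     0.     0.     0.   ] [[-0.013, -1.0, -0.002], [-0.989, 0.013, -0.146], [0.146, 0.0, -0.989]] [-0.054  0.582  1.008] [ 0.428 -0.062  1.082]
{'clock': 0.1, 'joint_pos': [-1.36, 0.333, -0.065, 1.461, 0.022, 1.35, -0.089], 'dq': [-0.001, -0.002, -0.0, -0.002, -0.002, 0.0, 0.002], 'tau': [0.001, -62.455, 0.024, -39.072, -0.062, 0.036, 0.0], 'tcp_pos': [0.145, 0.608, 0.222], 'tool_rot': [-0.0, 0.117, 0.993, -0.001], 'wrist_force': [0.362, -0.143, 0.089], 'ft_torque': [-0.04, -0.039, -0.061], 'grip_width': 0.087}
```

View pics/top0.png

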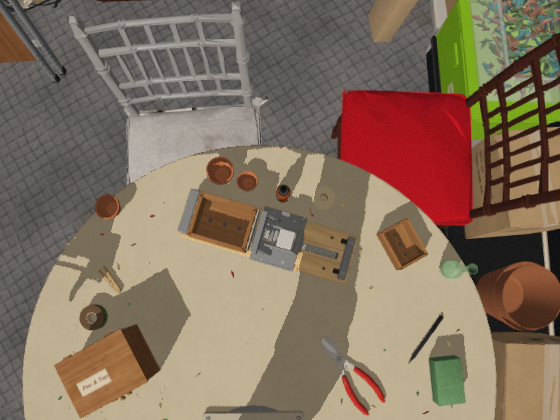

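View pics/side0.png

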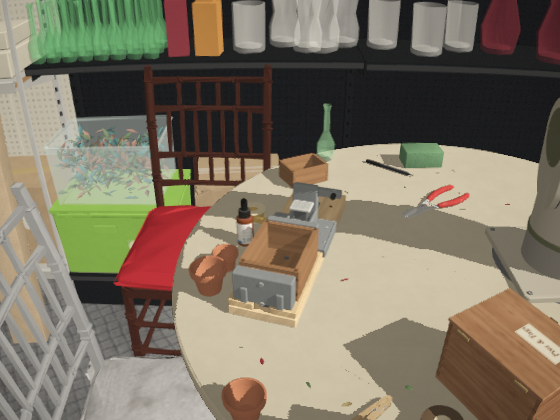

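The top view shows the clamp from fixed jaw (187,213) to end stop (347,260), with the button near (285,238). The pots, glue and ribbon are on the far side of it. In the side view the fixed jaw is nearest, around (265,285). I'll zoom in on the top view to get keypoints.

Run:
```python
import cv2
a=cv2.imread("pics/top0.png")[150:290,170:370];cv2.imwrite("pics/topc.png",cv2.resize(a,None,fx=4,fy=4,interpolation=cv2.INTER_CUBIC))
```

```text
(no output)
```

View pics/topc.png

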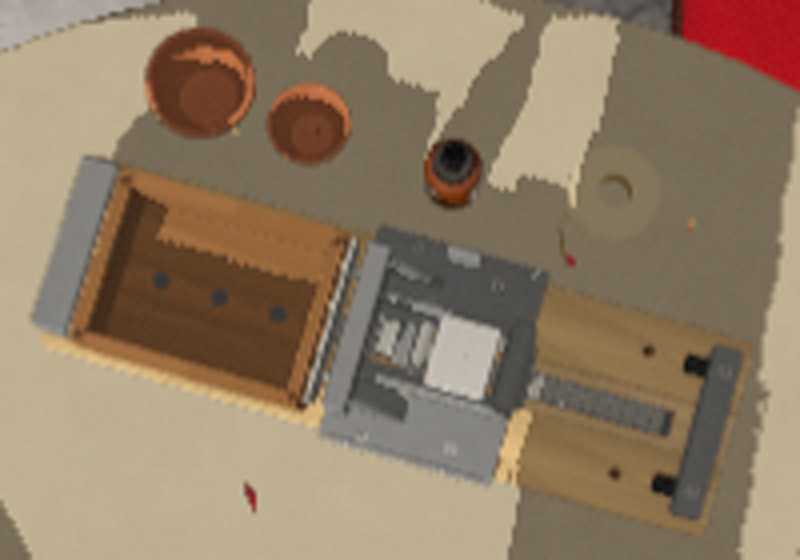

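```bash
cat > h.py <<'E'
import cv2,numpy as np
from workcell import bot,camera,camera_params
def px2w(name,uv,z):
    p=camera_params(name);R=np.array(p["R"]);t=np.array(p["t"])
    n=cv2.undistortPoints(np.array(uv,float).reshape(-1,1,2),np.array(p["mtx"]),np.array(p["dist"])).reshape(-1,2)
    d=np.c_[n,np.ones(len(n))]@R; c=-R.T@t
    return c+d*((z-c[2])/d[:,2])[:,None]
def w2px(name,X):
    p=camera_params(name)
    return cv2.projectPoints(np.array(X,float).reshape(-1,1,3),cv2.Rodrigues(np.array(p["R"]))[0],np.array(p["t"],float),np.array(p["mtx"]),np.array(p["dist"]))[0].reshape(-1,2)
E
python3 - <<'E'
from h import *
c=lambda L:np.array(L)/4.+[170-.375,150-.375]
for nm,L,z in[("button",[(440,315),(503,335),(487,400),(424,383)],.085),("planter",[(120,175),(358,238),(302,408),(75,335)],.09),("fixjaw",[(85,157),(118,165),(68,337),(35,325)],.085),("frontplate",[(372,240),(388,245),(345,415),(325,405)],.085),("boardend",[(752,342),(700,533)],.012),("push",[(528,320),(500,410)],.115),("glue",[(453,155)],.1),("ribbon",[(615,190)],.022),("pots",[(200,82),(309,123)],.045)]:
    w=px2w("top",c(L),z);print(nm,w[:,:2].round(3).tolist(),w.mean(0).round(3))
    d=w[1]-w[0] if len(w)>1 else 0
    if len(w)==4:
        d=(w[1]+w[2]-w[0]-w[3]);e=(w[0]+w[1]-w[2]-w[3]);print("  yaw x",np.degrees(np.arctan2(d[1],d[0])),"yaw y",np.degrees(np.arctan2(e[1],e[0])),np.linalg.norm(d)/2,np.linalg.norm(e)/2)
    elif len(w)==2: print("  dir",np.degrees(np.arctan2(d[1],d[0])),np.linalg.norm(d))
E
```

```text
button [[0.524, -0.066], [0.513, -0.1], [0.477, -0.091], [0.487, -0.057]] [ 0.5   -0.078  0.085]
  yaw x -107.14396934227055 yaw y -14.367486433882213 0.03566716567825912 0.03721832343181032
planter [[0.603, 0.109], [0.566, -0.022], [0.474, 0.009], [0.515, 0.133]] [0.54  0.057 0.09 ]
  yaw x -106.95338614324578 yaw y -16.83190978662252 0.13293134952660796 0.09407021548570285
fixjaw [[0.614, 0.13], [0.609, 0.111], [0.514, 0.138], [0.521, 0.156]] [0.565 0.134 0.085]
  yaw x -107.42408278611315 yaw y -15.618560679741035 0.019265077550357317 0.0976737757442405
frontplate [[0.566, -0.029], [0.563, -0.038], [0.47, -0.014], [0.476, -0.003]] [ 0.519 -0.021  0.085]
  yaw x -113.274521072149 yaw y -15.436569913728091 0.010643347061374367 0.09465944099846113
boardend [[0.513, -0.248], [0.403, -0.215]] [ 0.458 -0.232  0.012]
  dir 162.852600179878 0.11520866388708906
push [[0.518, -0.112], [0.471, -0.097]] [ 0.494 -0.104  0.115]
  dir 161.6814722242117 0.04975738230477154
glue [[0.61, -0.074]] [ 0.61  -0.074  0.1  ]
ribbon [[0.602, -0.17]] [ 0.602 -0.17   0.022]
pots [[0.665, 0.071], [0.64, 0.008]] [0.652 0.04  0.045]
  dir -111.67761602497572 0.06793570258755614
```

Request:
servo_tool(grip=[1,1,1,1,1], offset=[[-0.9,-0.8,0],[-0.9,-0.8,0],[-0.9,-0.8,0],[-0.9,-0.8,0],[-0.9,-0.8,0]], dr=[[0,0,0.28],[0,0,0.28],[0,0,0.28],[0,0,0.28],[0,0,0.28]])

```text
clock: 0.72
tcp_pos: [0.2138, 0.509, 0.2223]
tool_rot: [0.0, 0.531, 0.848, -0.0]
wrist_force: [-0.1, 0.1, -0.2]
grip_width: 0.0451
```

Request:
servo_tool(grip=[1,1,1,1,1], offset=[[-1,0.55,0],[-1,0.55,0],[-1,0.55,0],[-1,0.55,0],[-1,0.55,0]], dr=[[0,0,0.239],[0,0,0.239],[0,0,0.239],[0,0,0.239],[0,0,0.239]])

```text
clock: 1.35
tcp_pos: [0.3072, 0.4437, 0.2223]
tool_rot: [0.0, 0.803, 0.597, -0.0]
wrist_force: [-1.0, 0.8, -0.3]
grip_width: 0.0015
```

Request:
servo_tool(grip=[1,1,1], offset=[[-0.89,0.67,0],[-0.89,0.67,0],[-0.89,0.67,0]], dr=[[0,0,0],[0,0,0],[0,0,0]])

```text
clock: 1.72
tcp_pos: [0.3474, 0.3361, 0.2228]
tool_rot: [0.0, 0.803, 0.596, 0.0]
wrist_force: [-0.6, 1.1, 0.4]
grip_width: 0.0005
```

Request:
servo_tool(grip=[1,1,1], offset=[[-0.89,0.67,0],[-0.89,0.67,0],[-0.89,0.67,0]], dr=[[0,0,0],[0,0,0],[0,0,0]])

```text
clock: 2.1
tcp_pos: [0.3852, 0.2324, 0.2228]
tool_rot: [-0.0, 0.803, 0.596, 0.0]
wrist_force: [-0.7, -0.1, 0.0]
grip_width: 0.0004
```

Request:
servo_tool(grip=[1,1,1], offset=[[-0.89,0.67,0],[-0.89,0.67,0],[-0.89,0.67,0]], dr=[[0,0,0],[0,0,0],[0,0,0]])

```text
clock: 2.48
tcp_pos: [0.4234, 0.1285, 0.2228]
tool_rot: [0.0, 0.803, 0.596, 0.0]
wrist_force: [0.5, 1.0, 0.0]
grip_width: 0.0006
```

Request:
servo_tool(grip=[1,1,1], offset=[[-0.89,0.67,0],[-0.89,0.67,0],[-0.89,0.67,0]], dr=[[0,0,0],[0,0,0],[0,0,0]])

```text
clock: 2.85
tcp_pos: [0.4617, 0.0244, 0.2227]
tool_rot: [0.0, 0.803, 0.596, 0.0]
wrist_force: [-0.8, 1.2, 0.3]
grip_width: 0.0004
```

Request:
servo_tool(grip=[1,1,1,1], offset=[[-0.85,0.67,0.3],[-0.85,0.67,0.8],[-0.85,0.67,0.8],[-0.85,0.67,0.8]], dr=[[0,0,0],[0,0,0],[0,0,0],[0,0,0]])

```text
clock: 3.35
tcp_pos: [0.5001, -0.0734, 0.1413]
tool_rot: [-0.001, 0.802, 0.597, -0.001]
wrist_force: [0.8, 0.4, 0.9]
grip_width: 0.0007
```

Run:
```python
from h import *
s=camera("side");t=camera("top")
o=bot.get_obs();P=o["tcp_pos"];print(np.round(P,4),w2px("side",[P]),w2px("top",[P]))
xc=np.array([-.289,-.957,0]);yc=np.array([.957,-.289,0]);B=np.array([.5,-.078,.085])
q=w2px("side",[B+a*.017*xc+b*.02*yc for a,b in((-1,-1),(1,-1),(1,1),(-1,1))])
f=np.array([.4939,-.0981,0]);q2=w2px("side",[f+b*.025*yc+[0,0,z] for b,z in((-1,.115),(1,.115),(1,.085),(-1,.085))])
a=s[140:280,230:370,::-1].copy();a=cv2.resize(a,None,fx=4,fy=4,interpolation=cv2.INTER_CUBIC)
for Q,c in((q,(0,255,0)),(q2,(0,0,255))): cv2.polylines(a,[((Q-[230,140])*4).astype(int)],True,c,1)
cv2.imwrite("pics/s1.png",a)
```

```text
[ 0.5009 -0.0729  0.1429] [[303.03462984 178.92688393]] [[283.32479678 236.87198569]]
```

View pics/s1.png

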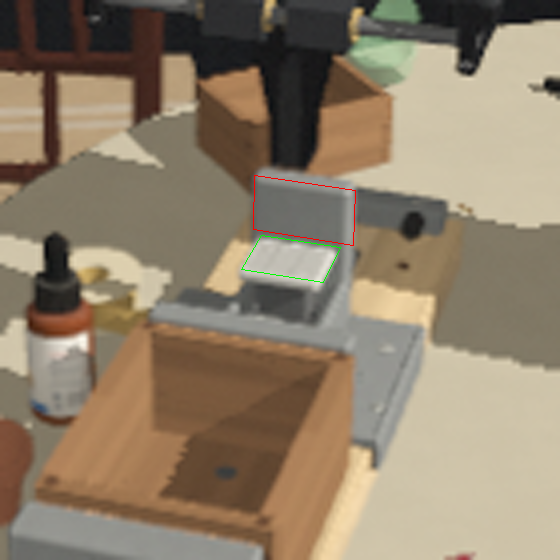

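The close view shows the projected outlines lying on the button (green, about (290,258)) and push plate (red). The fingertips are centred above the button at (292,156). Next I press.

Request:
servo_tool(grip=[1,1,1,1,1], offset=[[-0.02,0,0.3],[-0.02,0,0.5],[-0.02,0,0.6],[-0.02,0,0.66],[-0.02,0,0.66]], dr=[[0,0,0],[0,0,0],[0,0,0],[0,0,0],[0,0,0]])

```text
clock: 4.08
tcp_pos: [0.5, -0.0765, 0.0771]
tool_rot: [-0.0, 0.803, 0.596, 0.0]
wrist_force: [-3.5, 0.9, 5.3]
grip_width: 0.0006
```

Request:
servo_tool(grip=[1,1,1,1,1], offset=[[-0.06,0,0.02],[-0.12,0,0.02],[-0.25,0,0.02],[-0.4,0,0.02],[-0.55,0,0.02]], dr=[[0,0,0],[0,0,0],[0,0,0],[0,0,0],[0,0,0]])

```text
clock: 4.7
tcp_pos: [0.4849, -0.1289, 0.0757]
tool_rot: [-0.0, 0.802, 0.597, 0.001]
wrist_force: [-0.4, 3.6, 5.5]
grip_width: 0.0003
```

Request:
servo_tool(grip=[1,1,1,1,1], offset=[[-0.1,0,0],[-0.2,0,0],[-0.3,0,0],[-0.38,0,0],[-0.38,0,0]], dr=[[0,0,0],[0,0,0],[0,0,0],[0,0,0],[0,0,0]])

```text
clock: 5.32
tcp_pos: [0.4742, -0.1663, 0.0759]
tool_rot: [0.001, 0.803, 0.596, 0.001]
wrist_force: [-0.6, -0.2, 6.1]
grip_width: 0.0006
```

Request:
servo_tool(grip=[1,1,1], offset=[[-0.04,0,0],[-0.06,0,0],[-0.06,0,0]], dr=[[0,0,0],[0,0,0],[0,0,0]])

```text
clock: 5.7
tcp_pos: [0.4731, -0.1704, 0.0759]
tool_rot: [0.0, 0.802, 0.597, 0.002]
wrist_force: [1.0, 5.3, 6.0]
grip_width: 0.0001
```

Request:
servo_tool(grip=[1,1,1], offset=[[-0.04,0,0],[-0.06,0,0],[-0.06,0,0]], dr=[[0,0,0],[0,0,0],[0,0,0]])

```text
clock: 6.08
tcp_pos: [0.4731, -0.1705, 0.0759]
tool_rot: [-0.002, 0.801, 0.599, 0.004]
wrist_force: [3.9, 26.8, 10.6]
grip_width: 0.0005
```

Request:
servo_tool(grip=[1,1,1,1,1], offset=[[0.05,0,0],[0.05,0,0],[0.05,0,-0.15],[0.07,0,-0.3],[0.1,0,-0.7]], dr=[[0,0,0],[0,0,0],[0,0,0],[0,0,0],[0,0,0]])

```text
clock: 6.7
tcp_pos: [0.4718, -0.1678, 0.1449]
tool_rot: [-0.0, 0.803, 0.596, -0.001]
wrist_force: [0.9, -0.1, 1.0]
grip_width: 0.0005
```

Run:
```python
from h import *
s=camera("side");t=camera("top")
o=bot.get_obs();P=o["tcp_pos"];print(np.round(P,4),o["wrist_force"])
xc=np.array([-.289,-.957,0]);yc=np.array([.957,-.289,0]);B=np.array([.5,-.078,.085])+.088*xc
q=w2px("side",[B+a*.017*xc+b*.02*yc for a,b in((-1,-1),(1,-1),(1,1),(-1,1))])
a=cv2.resize(s[140:280,230:370,::-1],None,fx=4,fy=4,interpolation=cv2.INTER_CUBIC)
cv2.polylines(a,[((q-[230,140])*4).astype(int)],True,(0,255,0),1)
b=cv2.resize(t[160:280,170:370,::-1],None,fx=3,fy=3,interpolation=cv2.INTER_CUBIC)
out=np.zeros((560,800,3),np.uint8);out[:420,:420]=cv2.resize(a,(420,420));out[:360*380//600,420:]=cv2.resize(b,(380,228))
cv2.imwrite("pics/s2.png",out)
```

```text
[ 0.4748 -0.1687  0.1486] [ 0.5766408  -0.13396485  0.04032242]
```

View pics/s2.png

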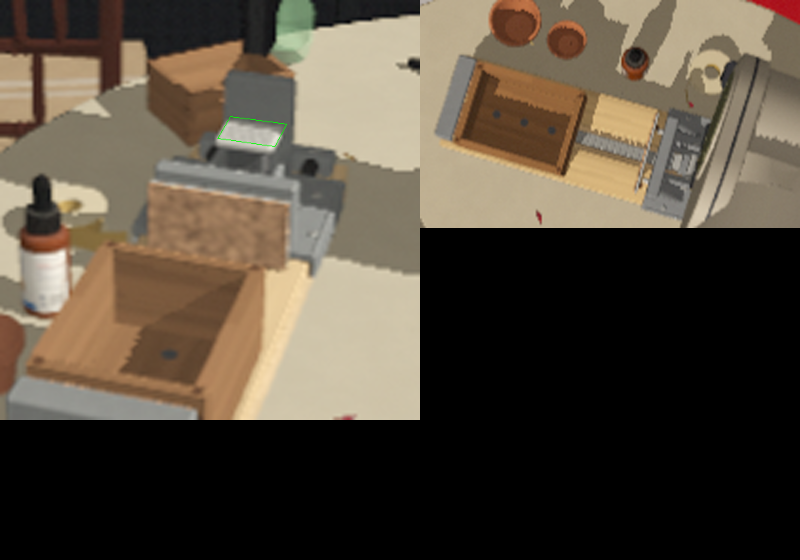

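The jaw is fully back: the button's top sits on the predicted outline at (252,131) and is up. The planter is still against the fixed jaw, with a clear gap at its other end. Next I move over the planter, spread the fingertips a little, and push on the inside of its toe wall.

Request:
servo_tool(grip=[0.65,0.65,0.65], offset=[[1,0,0],[1,0,0],[1,0,0]], dr=[[0,0,0],[0,0,0],[0,0,0]])

```text
clock: 7.18
tcp_pos: [0.5022, -0.0692, 0.1447]
tool_rot: [0.0, 0.801, 0.598, 0.0]
wrist_force: [0.5, -1.0, 0.0]
grip_width: 0.023
```

Request:
servo_tool(grip=[0.65,0.65,0.65], offset=[[1,0,0],[1,0,0],[1,0,0]], dr=[[0,0,0],[0,0,0],[0,0,0]])

```text
clock: 7.55
tcp_pos: [0.5308, 0.0256, 0.1445]
tool_rot: [0.0, 0.802, 0.598, 0.0]
wrist_force: [-0.9, 0.1, -0.2]
grip_width: 0.0299
```

Request:
servo_tool(grip=[0.65,0.65,0.65], offset=[[0.2,-0.03,0.35],[0.2,-0.03,0.35],[0.2,-0.03,0.35]], dr=[[0,0,0],[0,0,0],[0,0,0]])

```text
clock: 7.92
tcp_pos: [0.5334, 0.0415, 0.1106]
tool_rot: [0.0, 0.803, 0.595, 0.0]
wrist_force: [-0.3, -0.5, -0.6]
grip_width: 0.0303
```

Run:
```python
from h import *
s=camera("side")
o=bot.get_obs();P=o["tcp_pos"];print(np.round(P,4),o["wrist_force"],o["grip_width"],w2px("side",[P,P-[0,0,.06]]))
cv2.imwrite("pics/s3.png",cv2.resize(s[140:340,200:400,::-1],None,fx=3,fy=3,interpolation=cv2.INTER_CUBIC))
```

```text
[0.5337 0.0417 0.1108] [ 0.07976141 -0.34662694 -0.33530249] 0.030619561795419702 [[285.02072618 227.50274145]
 [284.9905394  256.35496324]]
```

View pics/s3.png

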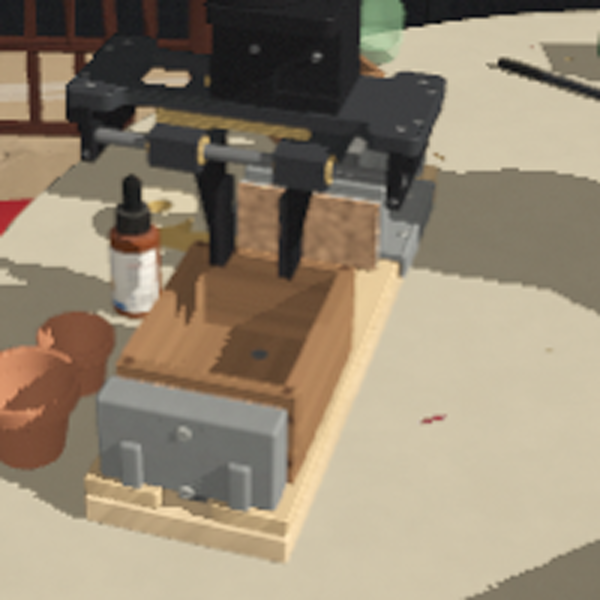

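The fingertips hang centred over the planter, at about (255,265), and clear of its walls. Now down, then push.

Request:
servo_tool(grip=[0.65,0.65,0.65,0.65], offset=[[0,0,0.3],[0,0,0.5],[0,0,0.57],[0,0,0.57]], dr=[[0,0,0],[0,0,0],[0,0,0],[0,0,0]])

```text
clock: 8.48
tcp_pos: [0.5335, 0.0429, 0.0532]
tool_rot: [0.0, 0.803, 0.596, 0.0]
wrist_force: [0.7, -0.1, 0.8]
grip_width: 0.0302
```

Request:
servo_tool(grip=[0.65,0.65,0.65,0.65,0.65], offset=[[-0.1,0,0],[-0.2,0,0],[-0.25,0,0],[-0.3,0,0],[-0.36,0,0]], dr=[[0,0,0],[0,0,0],[0,0,0],[0,0,0],[0,0,0]])

```text
clock: 9.1
tcp_pos: [0.5231, 0.0096, 0.0529]
tool_rot: [-0.0, 0.803, 0.596, 0.001]
wrist_force: [1.1, 2.8, 2.2]
grip_width: 0.0306
```

Request:
servo_tool(grip=[0.65,0.65,0.65,0.65,0.65], offset=[[-0.06,0,0],[-0.12,0,0],[-0.18,0,0],[-0.24,0,0],[-0.28,0,0]], dr=[[0,0,0],[0,0,0],[0,0,0],[0,0,0],[0,0,0]])

```text
clock: 9.72
tcp_pos: [0.5145, -0.0182, 0.0525]
tool_rot: [-0.0, 0.803, 0.596, 0.0]
wrist_force: [1.3, 5.4, 2.9]
grip_width: 0.0308
```

Request:
servo_tool(grip=[0.65,0.65,0.65,0.65], offset=[[-0.06,0,0],[-0.1,0,0],[-0.13,0,0],[-0.13,0,0]], dr=[[0,0,0],[0,0,0],[0,0,0],[0,0,0]])

```text
clock: 10.22
tcp_pos: [0.5106, -0.0307, 0.0524]
tool_rot: [0.0, 0.803, 0.596, -0.0]
wrist_force: [0.7, 2.0, 1.1]
grip_width: 0.0299
```

Run:
```python
from h import *
s=camera("side")
o=bot.get_obs();P=o["tcp_pos"];print(np.round(P,4),o["wrist_force"])
cv2.imwrite("pics/s4.png",cv2.resize(s[140:340,200:400,::-1],None,fx=3,fy=3,interpolation=cv2.INTER_CUBIC))
```

```text
[ 0.5106 -0.0307  0.0523] [1.4703828  1.08871621 0.66419789]
```

View pics/s4.png

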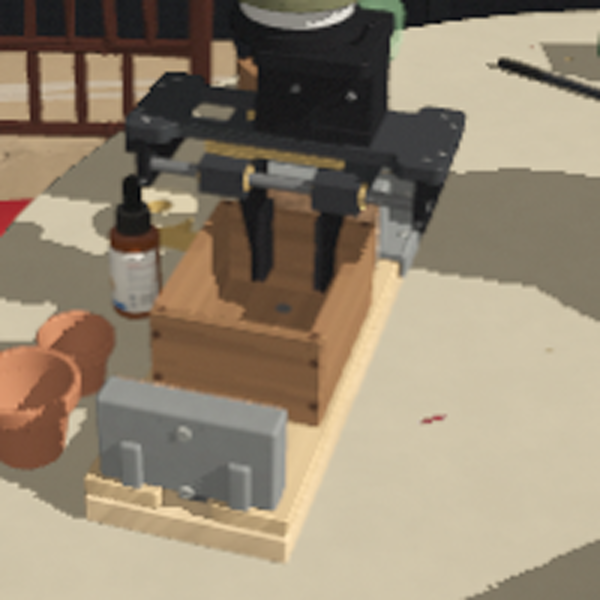

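The planter is off the fixed jaw, with a gap at about (200,395) in the picture. It looks square to the clamp, and the gripper passes clear of the bottle. I'll back the fingers off the wall, lift out, and check.

Request:
servo_tool(grip=[0.65,0.65,0.65,0.65,0.65], offset=[[0.15,0,0],[0.25,0,0],[0.25,0,-0.3],[0.25,0,-0.8],[0.25,0,-1]], dr=[[0,0,0],[0,0,0],[0,0,0],[0,0,0],[0,0,0]])

```text
clock: 10.9
tcp_pos: [0.5191, -0.0058, 0.1548]
tool_rot: [0.001, 0.803, 0.596, 0.001]
wrist_force: [-0.5, -0.6, -0.4]
grip_width: 0.0304
```

Request:
servo_tool(grip=[0.65,0.65,0.65,0.65], offset=[[0.5,-0.5,-0.8],[1,-1,-0.8],[1,-1,-0.8],[1,-1,-0.8]], dr=[[0,0,0],[0,0,0],[0,0,0],[0,0,0]])

```text
clock: 11.4
tcp_pos: [0.4502, 0.1221, 0.2334]
tool_rot: [-0.0, 0.801, 0.599, 0.001]
wrist_force: [0.4, -0.5, -0.2]
grip_width: 0.0302
```

Request:
servo_tool(grip=[0.65,0.65,0.65,0.65], offset=[[1,0,0],[1,0,0],[1,0,0],[1,0,0]], dr=[[0,0,0],[0,0,0],[0,0,0],[0,0,0]])

```text
clock: 11.9
tcp_pos: [0.4804, 0.2127, 0.2321]
tool_rot: [0.0, 0.803, 0.596, -0.001]
wrist_force: [0.2, -0.2, 0.7]
grip_width: 0.0305
```

Run:
```python
from h import *
t=camera("top");o=bot.get_obs();print(o["clock"],np.round(o["tcp_pos"],3))
cv2.imwrite("pics/t5.png",cv2.resize(t[150:290,170:370,::-1],None,fx=4,fy=4,interpolation=cv2.INTER_CUBIC))
```

```text
11.95 [0.48  0.213 0.232]
```

View pics/t5.png

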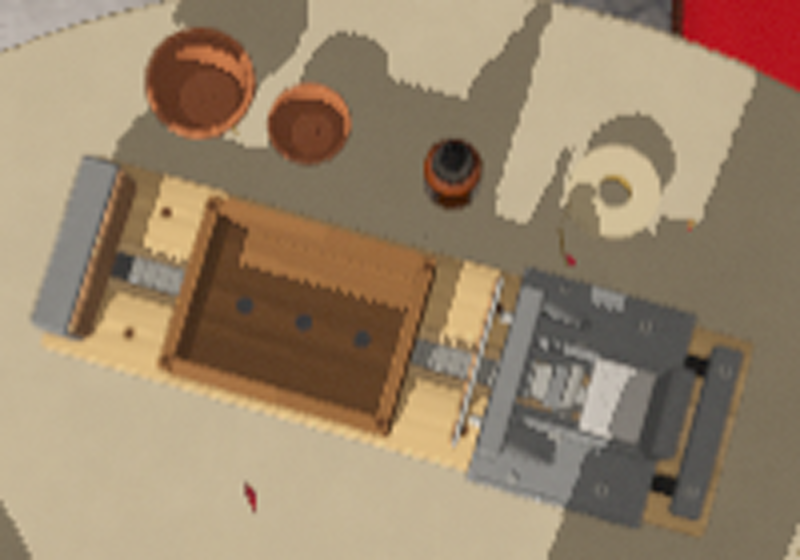

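Run:
```python
from h import *
xc=np.array([-.289,-.957,0]);yc=np.array([.957,-.289,0])
t0=cv2.imread("pics/top0.png");t1=camera("top")[:,:,::-1].copy()
def rect(im,z,o=np.array([.54,.057,0])):   # 0.5 mm/px, u along xc from -120..330mm, v along yc
    u,v=np.meshgrid(np.arange(-.12,.28,.0005),np.arange(.08,-.08,-.0005))
    X=o+u[...,None]*xc+v[...,None]*yc;X[...,2]=z
    m=w2px("top",X.reshape(-1,3)).reshape(*u.shape,2).astype(np.float32)
    return cv2.remap(im,m[...,0],m[...,1],cv2.INTER_CUBIC)
def match(z,u0,u1,v0,v1,lo,hi):
    f=lambda i:cv2.GaussianBlur(cv2.Sobel(cv2.cvtColor(i,cv2.COLOR_BGR2GRAY),cv2.CV_32F,1,0),(0,0),2)
    a,b=f(rect(t0,z)),f(rect(t1,z));c=lambda u:int((u+.12)/.0005);r=lambda v:int((.08-v)/.0005)
    T=a[r(v1):r(v0),c(u0):c(u1)];S=b[r(v1)-8:r(v0)+8,c(u0+lo):c(u1+hi)]
    M=cv2.matchTemplate(S,T,cv2.TM_CCOEFF_NORMED);_,s,_,p=cv2.minMaxLoc(M);return (lo+p[0]*.0005,(8-p[1])*.0005,s)
print("front plate",match(.085,.07,.11,-.04,.04,.06,.105))
print("button",match(.085,.12,.165,-.02,.02,.06,.105))
print("planter",match(.09,-.075,.0,-.05,.05,.02,.07))
print("planter toe",match(.09,.04,.07,-.05,.05,.02,.07))
for sgn in(-1,1):print("planter far/near half",sgn,match(.09,.04,.07,min(0,sgn*.045),max(0,sgn*.045),.02,.07))
```

```text
front plate (0.0865, -0.001, 0.6090317964553833)
button (0.087, 0.0005, 0.7294902205467224)
planter (0.05, 0.0, 0.5209401845932007)
planter toe (0.051000000000000004, -0.003, 0.45781782269477844)
planter far/near half -1 (0.0405, 0.004, 0.4599542021751404)
planter far/near half 1 (0.051000000000000004, -0.0025, 0.6338944435119629)
```

```bash
python3 -c "
from workcell import bot
print(bot.close_job(),bot.get_obs()['clock'])"
```

```text
the job is handed in; nothing more can be done
the job is handed in; nothing more can be done
```

The clamp is open and the planter stands free between the two jaws; I handed the job in shortly after the 12 s mark. No verdict was reported.

**What I did:** I pressed the release about 8–9 mm with closed fingertips and pushed the jaw back until it hit the end stop (about 27 N). I then lifted straight off so the button sprang up. After that I put the slightly spread fingertips inside the planter and pushed its far wall about 45 mm along the runners, then backed out clear.

**Last checks:**
- **Jaw:** matching the before and after top views puts it at 86.5–87 mm. A rougher estimate from the arm's position at the stop gave about 85 mm. Both are above the 83 mm needed.
- **Planter:** by eye in the last top view it is flat and square within a couple of degrees. The air gaps are roughly 40 mm at the fixed jaw and 30 mm at the sliding jaw.
- **Pots, glue bottle and ribbon:** they look unmoved in that view.
- **Disagreement:** the automatic image match of the planter's travel was noisy and inconsistent, at 40–51 mm with low scores. The gaps therefore rest on the arm's travel and the picture. Any value in that range leaves more than 2 cm at each end.

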